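# Ball tray over the backlight

## Robot

A 6-joint arm with a two-finger parallel gripper is mounted at the origin on a cart in front of the work surface, level with it; the furniture and walls round the work are solid. World frame = base frame: x ahead of the robot, y to its left, z up, the work surface at z = 0. Lengths are in m, angles in rad, forces in N, time in s.
With the tool pointing down it reaches from about 0.35 to 0.975 m from the base axis. Payload 4.9 kg.
Tool frame: the origin (TCP) lies at the very end of the fingers, on their centre line; the grasp point (between the pads) lies 19 mm behind it; z points along the fingers, y is the direction in which the jaws open and shut (so a half turn about z gives the same grasp; the last joint's range is limited). The gripper opens to 85 mm and grips with 20 to 120 N. Pads are 22 mm wide; open, the fingers measure 114 mm over their backs; the gripper's body (76 mm by 85 mm) begins 54 mm behind the grasp point. The pads swing forward as they close: fully open they stand 13 mm farther back than shut.
Start: joints at [-1.257, 0.053, 1.613, -0, 1.476, -0.119], TCP at [0.262, -0.567, 0.231] pointing down, gripper open.
Joint ranges: [-3.01, 3.01], [-1.01, 2.22], [0.06, 2.58], [-1.02, 4.17], [0.09, 2.62], [-3.14, 3.14]. Speed limits (rad/s): [2.57, 2.57, 3.14, 3.14, 3.14, 3.14].

## Interface

Orientations are given as a rotation vector (axis times angle).
In Python, from station import ctrl gives the robot as it stands.
- The arm moves only by the tool apply_moves, never from a script. Its argument "deltas" is a list of rows, each a list of 5 numbers: the shift along the tool's x, y, z in m, then the turn about the tool's z in rad, then the gripper's target within -1 to 1 (fully open at 1, half-way at 0, shut at -1). A call has exactly 8 rows; each row shifts and turns the pose as measured when the row begins, along the tool's axes as they then stand; what a row does not reach is not made up. A row lasts 1/8 s, in which the tool goes at most 62.5 mm and 10.7 degrees, less where a joint would pass 70% of its speed; a pose out of reach is approached as far as the arm can. A call with a gripper value outside its range is refused whole. The fingers move at their own pace and stop on an object; "grip_force" is the grip in N (left out, the last holds). Time passes only in rows, so rows that do not move let the fingers close, or fill a call up. It gives the time, the measured TCP pose, the force and the opening at its end, in the units of the state.
- ctrl.get_obs(): the state, without advancing time (a new reading comes with each control period).
- ctrl.get_image(name): name is "side" or "top" or "wrist"; returns a dict with "img" (420x560x3 uint8, red, green, blue), "range_z" (420x560 float32, m along the optical axis (not along the pixel's ray), 0 where there is no reading), "mtx" (3x3 intrinsics, pixels), "k1" (the pictures are not rectified: a ray, as slopes to the right and down, at radius r is drawn at 1 + k1 r^2 times it, then the intrinsics apply), "eye" and "attitude" of the camera in the world; the wrist camera has in their place "mount" (4x4, takes a point from camera to tool coordinates, whose origin is the TCP and whose axes are the flange's). Camera axes: x right, y down, z forward; pixel columns grow to the right and rows downward; lengths in m; the calibration is good to about 2 mm. A picture is of the moment at which its call begins: read the wrist's pose just before it.
- ctrl.finish_job(): hands the job in, once; it reports no verdict.
Trained networks look in a picture, given as the dict that the camera call returned (one of the last four; its "shot" number tells which), for a name from the list of things; names that differ only in an ending like _2 or _b are one class to them, and where a whole thing is asked for, a point or a joint stands for the part that bears it (a point fixed in the world has none). Each returns a list of dicts, best first, with "confidence" (0 to 1); they miss things now and then, are a little off and sometimes report something else, mostly with a low value. They report only what shows in the picture. A call takes as long as a camera call.
- ctrl.search_frame(picture, target): "extent" ([left, top, width, height] in pixels, round what is visible of it).
- ctrl.spot_point(picture, target): "uv" ([column, row] in pixels: a listed point, or the origin of a listed thing).
The state is a dict: "t": time; "q": joint angles; "dq": joint speeds; "effort": joint torques, N m; "tool_pos": TCP position; "tool_rot": TCP orientation; "contact_force": force on the tool from outside, world axes, zero at the start; "wrist_torque": the same for the moment, N m; "opening": finger opening in m.
Only numpy, scipy, OpenCV 4.12 (cv2) and the standard library are available. Lean on these libraries where they do the work, as an engineer would, in place of code of your own. Each camera call takes 0.05 s, during which the arm holds its last target.

## Task

First set the backlight's brightness lever to the middle (longest) mark of its scale. Then lift the ball tray by its upright rib and carry it, without tipping the ball out of its pocket, over the backlight, so that the ball is centred above the round opal window. Finish while still holding it there, level and still, with the underside of the tray about 9 cm above the window and the lever still at the middle mark; leave the other things on the table where they are.

Things in the scene. Friction and masses are not known exactly. Their poses are not given: they have to be found in the camera images.
- backlight: Flat grey backlight housing, fixed to the table, 105 (x) x 160 (y) x 25 mm high; origin at the centre of its underside on the table. Its +x axis points away from the robot (within 0.4 rad), +y to the robot's left. Round opal window on its top in the +y half; brightness lever and a scale of five dark radial marks on its top in the -y half.
- window (a point): Centre of the round opal window, 52 mm across, flush with the housing top, 26 mm above the table; in the housing's frame at (0, 42) mm.
- lever (a joint): Brightness lever turning about an upright pivot; it stays where it is left (friction about 0.07 N m, so about 1.5 N at the knob). 0 = right-hand stop, 1.4 rad = left-hand stop; growing values turn it clockwise seen from above, carrying the knob towards the housing's +y. The five marks lie at 0, 0.35, 0.70, 1.05 and 1.40 rad; the middle one, at 0.70, is longest, and there the lever points along the housing's -x, towards the robot. It starts between 0 and 0.4.
- lever_pivot (a point): Point on the lever's pivot axis, 68 mm above the table, level with the top of its knob; in the housing's frame at (26, -34) mm.
- lever_knob (a point): Centre of the top of the lever's knob: an upright black round peg, 14 mm diameter, 34 mm tall, its top 68 mm above the table, 48 mm from the pivot axis. Below it, the flat steel lever bar is 10 mm wide and its top lies 36 mm above the table.
- tray: Loose metal tray, 0.22 kg: dark plate 130 (x) x 52 (y) mm whose top is 8 mm above its underside; origin at the centre of the underside of its rubber feet, z up. Central bright upright rib, 36 long in x, 14 thick in y, top 53 mm above the underside. Ball pocket at x = +42 mm, a steel balance boss 23 mm wide, 8 tall, at x = -42 mm. Starts with the pocket end away from the robot (within 0.5 rad).
- rib (a point): Centre of the top of the tray's rib (above the tray's origin, 53 mm up); axes as the tray's.
- pocket (a point): Where the ball's centre sits in the tray's pocket: (42, 0, 20) mm in the tray's frame. The pocket is a round steel cup 31 mm outside and 24 mm inside diameter; its floor is 10 mm and its rim 13 mm above the tray's underside, so the rim stands only 3 mm round the ball.
- ball_center (a point): Centre of the loose polished steel ball, 20 mm diameter, 33 g, lying in the pocket, where it can roll about 5 mm from the centre.
- lens_cap: Black lens cap 33 mm wide, 13 mm high, bystander; origin under its centre.
- tip_box_0: Flat black needle box 45 x 62 x 16 mm, bystander; origin under its centre.
- cal_box: Flat blue square box 50 x 50 x 13 mm, bystander; origin under its centre.
- kapton_roll: Amber tape roll lying flat, 60 mm across, 16 mm high, bystander; origin under its centre.
- bubble_level: Round bubble level 30 mm across, 9 mm high, bystander; origin under its centre.
- table_clamp: Slotted steel table clamp 30 x 68 x 10 mm, bystander; origin under its centre.
- objective_can: White screw can with black lid, 47 mm across, 62 mm high, behind the backlight, bystander; origin under its centre.

How it is judged:
By the outcome, as a careful person would: the job done as asked, in the order asked, and still so for the second after the job is handed in, while the arm keeps its last pose, push and grip.
It also fails if it takes over 54 s, if anything falls off the work surface, if the arm or the gripper's body presses on something with over 40 N, if the wrist force passes 120 N, or if a joint passes its speed limit or range.

## Working session

There is one attempt and no reset: what is moved stays moved. The work goes in short steps, Python scripts to look and compute and a tool call to move; the robot and the scene stay as the last step left them, time stands still between calls to the robot, and variables do not carry over. Pictures are saved under pics/ and viewed, and the job is handed in when it is done.

Besides the shell and the picture viewer there is one more tool, called in YAML: its name, and indented under it one key for each argument. apply_moves: Moves the arm, as the interface text tells. Its arguments: {"type":"object","properties":{"deltas":{"type":"array"},"grip_force":{"type":"number"}},"required":["deltas"]}

```bash
ls; mkdir -p pics; cat > h.py <<'E'
import numpy as np, cv2
from scipy.spatial.transform import Rotation as R
from station import ctrl
def T(o):
    M=np.eye(4); M[:3,:3]=R.from_rotvec(o['tool_rot']).as_matrix(); M[:3,3]=o['tool_pos']; return M
def campose(p,o=None):
    if 'mount' in p and p.get('mount') is not None: return T(o)@np.array(p['mount'])
    M=np.eye(4); a=np.array(p['attitude'])
    M[:3,:3]=a if a.shape==(3,3) else R.from_rotvec(a).as_matrix()
    M[:3,3]=p['eye']; return M
def ray(p,uv):
    K=np.array(p['mtx']); d=np.array([(uv[0]-K[0,2])/K[0,0],(uv[1]-K[1,2])/K[1,1]])
    s=d.copy()
    for _ in range(20): s=d/(1+p['k1']*(s@s))
    return np.array([s[0],s[1],1.])
def at_z(p,uv,z,o=None):
    M=campose(p,o); d=M[:3,:3]@ray(p,uv); e=M[:3,3]; return e+d*(z-e[2])/d[2]
def proj(p,P,o=None):
    M=campose(p,o); c=np.linalg.inv(M)@np.append(P,1); s=c[:2]/c[2]; s=s*(1+p['k1']*(s@s)); K=np.array(p['mtx'])
    return np.array([K[0,0]*s[0]+K[0,2],K[1,1]*s[1]+K[1,2]])
def save(p,n): cv2.imwrite('pics/'+n,cv2.cvtColor(p['img'],cv2.COLOR_RGB2BGR))
E
python3 - <<'E'
from h import *
o=ctrl.get_obs(); print(o)
for n in ['top','side','wrist']:
    p=ctrl.get_image(n); save(p,n+'0.png'); print(n,{k:v for k,v in p.items() if k not in('img','range_z')})
    Z={'window':.026,'lever_pivot':.068,'lever_knob':.068,'rib':.053,'pocket':.02,'ball_center':.02,'tray':0,'backlight':0}
    for t in Z:
        r=ctrl.spot_point(p,t)
        for x in r[:2]: print(t,np.round(x['uv'],1),round(x['confidence'],2),np.round(at_z(p,x['uv'],Z[t],o),4))
E
```

```text
pics
{'t': 0.0, 'q': array([-1.25702559e+00,  5.33588895e-02,  1.61428699e+00, -7.56369835e-07,
        1.47596955e+00, -1.19012404e-01]), 'dq': array([ 0.00118656, -0.00035726,  0.00114097,  0.00208448, -0.00059516,
       -0.00069296]), 'effort': array([-6.23212018e-04, -3.93681121e+01, -3.70177746e+01, -9.25045470e-05,
        7.14503549e-03, -1.14502635e-05]), 'tool_pos': array([ 0.26192738, -0.56679352,  0.23006593]), 'tool_rot': array([-3.06635998e+00, -6.74089028e-01,  3.09899668e-04]), 'contact_force': array([ 0.35327407, -0.89927118, -0.173494  ]), 'wrist_torque': array([-0.02432165, -0.04349085, -0.02538932]), 'opening': 0.08546941713214827}
top {'mtx': array([[390.82545905,   0.        , 275.6494047 ],
       [  0.        , 390.82545905, 209.32246419],
       [  0.        ,   0.        ,   1.        ]]), 'k1': -0.09029453712719417, 'eye': array([ 0.37879299, -0.0241689 ,  1.02093938]), 'attitude': array([-2.17400173,  2.14505837, -0.16519496]), 'shot': 1}
window [131.5 223.9] 0.88 [0.4709 0.3293 0.026 ]
lever_pivot [159.7 218. ] 0.95 [0.4827 0.2448 0.068 ]
lever_knob [162.
[... 831 characters left out ...]
.2 223.1] 0.61 [ 0.4766 -0.1383  0.02  ]
tray [311.5 238.4] 0.88 [ 0.4333 -0.1291  0.    ]
backlight [170.  230.7] 0.9 [0.4651 0.2894 0.    ]
wrist {'mtx': array([[355.83803041,   0.        , 277.67325369],
       [  0.        , 355.83803041, 210.59688776],
       [  0.        ,   0.        ,   1.        ]]), 'k1': -0.06138494311955319, 'mount': array([[-2.76751040e-04, -9.44636479e-01, -3.28118646e-01,
         8.53659060e-02],
       [ 9.99999103e-01,  1.68593065e-04, -1.32881796e-03,
         2.93528003e-05],
       [ 1.31056845e-03, -3.28118720e-01,  9.44635585e-01,
        -1.41681485e-01],
       [ 0.00000000e+00,  0.00000000e+00,  0.00000000e+00,
         1.00000000e+00]]), 'shot': 3}
```

```bash
python3 -c "
import cv2
a=cv2.imread('pics/top0.png');b=cv2.imread('pics/side0.png')
cv2.imwrite('pics/topc.png',cv2.resize(a[150:290,90:360],None,fx=2.9,fy=2.9,interpolation=3))
"
```

```text
(no output)
```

View pics/topc.png

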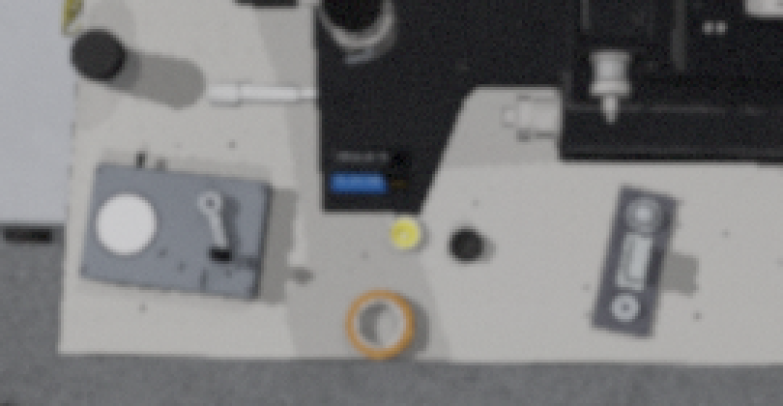

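View pics/side0.png

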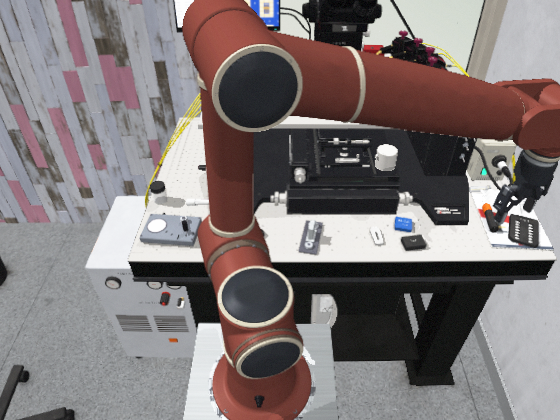

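View pics/top0.png

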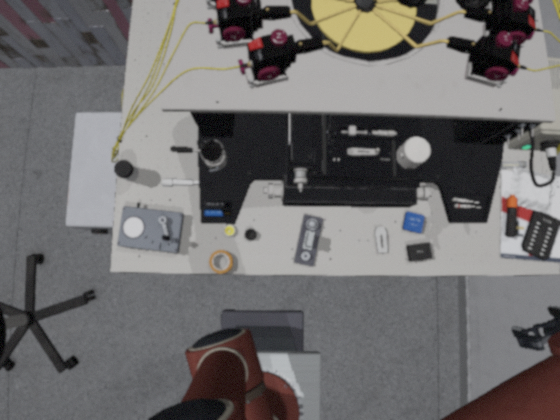

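The wrist camera sees nothing useful yet. The top picture shows the backlight (window ≈ px 135,227, knob ≈ 166,238), and the tray at ≈ (309,240) with its pocket end away from the robot. I'll move above the tray first, then the backlight.

```bash
cat >> h.py <<'E'
def to_tool(P,yaw_y=None):
    """shift in current tool axes to bring TCP to P; yaw of tool axes"""
    o=ctrl.get_obs(); M=T(o); d=M[:3,:3].T@(np.array(P)-M[:3,3])
    x=M[:3,0];y=M[:3,1];print('pos',np.round(M[:3,3],4),'xaxis',np.round(x,3),'yaxis',np.round(y,3),'z',np.round(M[:3,2],4),'yaw x',round(np.arctan2(x[1],x[0]),4),'delta',np.round(d,4),'t',round(o['t'],3),'open',round(o['opening'],4),'F',np.round(o['contact_force'],2))
    return d
E
python3 -c "
from h import *
to_tool([.40,-.14,.28])
to_tool([.40,-.3,.28])"
```

```text
pos [ 0.2621 -0.5674  0.2313] xaxis [ 0.908  0.419 -0.   ] yaxis [ 0.419 -0.908  0.   ] z [ 0. -0. -1.] yaw x 0.4328 delta [ 0.3044 -0.3301 -0.0487] t 1.35 open 0.0856 F [0.63 0.19 0.95]
pos [ 0.2621 -0.5674  0.2313] xaxis [ 0.908  0.419 -0.   ] yaxis [ 0.419 -0.908  0.   ] z [ 0. -0. -1.] yaw x 0.4328 delta [ 0.2373 -0.1849 -0.0487] t 1.35 open 0.0856 F [0.63 0.19 0.95]
```

apply_moves:
  deltas:
    - [0.037,-0.041,-0.007,0,1]
    - [0.037,-0.041,-0.007,0,1]
    - [0.037,-0.041,-0.007,0,1]
    - [0.037,-0.041,-0.007,0,1]
    - [0.037,-0.041,-0.007,0,1]
    - [0.037,-0.041,-0.007,0,1]
    - [0.037,-0.041,-0.007,0,1]
    - [0.037,-0.041,-0.007,0,1]

```text
t: 2.35
tool_pos: [0.3961, -0.1362, 0.2889]
tool_rot: [3.071, 0.662, 0.006]
contact_force: [1.1, -0.7, -0.0]
opening: 0.0854
```

```bash
python3 -c "
from h import *
to_tool([.43,-.13,.30])
o=ctrl.get_obs();p=ctrl.get_image('wrist');save(p,'w1.png')
for t,z in dict(rib=.053,pocket=.02,ball_center=.02,tray=0).items():
  for x in ctrl.spot_point(p,t)[:2]: print(t,np.round(x['uv'],1),round(x['confidence'],2),np.round(at_z(p,x['uv'],z,o),4))
"
```

```text
pos [ 0.3961 -0.1362  0.2889] xaxis [0.911 0.412 0.004] yaxis [ 0.412 -0.911  0.001] z [ 3.7e-03  3.0e-04 -1.0e+00] yaw x 0.4245 delta [ 0.0335  0.0083 -0.0109] t 2.35 open 0.0854 F [ 1.14 -0.66 -0.  ]
rib [285.1 130. ] 0.92 [ 0.4394 -0.125   0.053 ]
rib [497.9 182.5] 0.62 [ 0.487  -0.3658  0.053 ]
pocket [310.1  96.6] 0.81 [ 0.4811 -0.137   0.02  ]
ball_center [307.2  93.5] 0.83 [ 0.4827 -0.1326  0.02  ]
tray [285.  125.1] 0.82 [ 0.4398 -0.1258  0.    ]
```

View pics/w1.png

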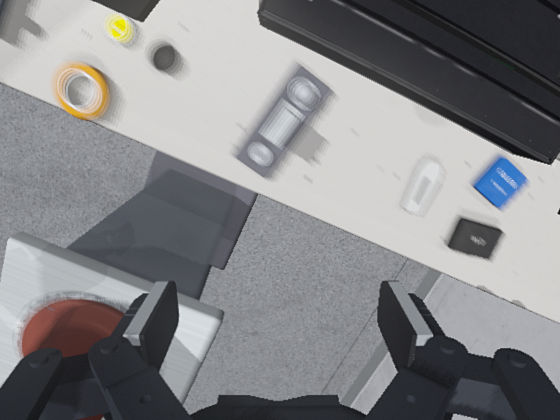

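The picture, blurred by motion, shows the tray at ≈ (285,122) with the ball pocket end at (303,90). Next: the backlight.

apply_moves:
  deltas:
    - [0.021,-0.0435,0,0,1]
    - [0.021,-0.0435,0,0,1]
    - [0.021,-0.0435,0,0,1]
    - [0.021,-0.0435,0,0,1]
    - [0.021,-0.0435,0,0,1]
    - [0.021,-0.0435,0,0,1]
    - [0.021,-0.0435,0,0,1]
    - [0.021,-0.0435,0,0,1]

```text
t: 3.6
tool_pos: [0.4144, 0.2428, 0.2845]
tool_rot: [3.08, 0.607, -0.003]
contact_force: [0.4, -0.7, -0.0]
opening: 0.085
```

apply_moves:
  deltas:
    - [0,0,0,0.13,0]
    - [0,0,0,0.13,0]
    - [0,0,0,0.13,0]
    - [0,0,0,0.13,0]
    - [0,0,0,0,0]
    - [0,0,0,0,0]
    - [0,0,0,0,0]
    - [0,0,0,0,0]

```text
t: 4.6
tool_pos: [0.4199, 0.2357, 0.2799]
tool_rot: [3.124, -0.246, -0.013]
contact_force: [0.4, -0.6, 0.5]
opening: 0.0424
```

```bash
cat > look.py <<'E'
from h import *
import sys
n=sys.argv[1]
to_tool([.43,.23,.2])
for i in range(2):
  o=ctrl.get_obs();p=ctrl.get_image('wrist');save(p,n)
  for t,z in dict(backlight=0,window=.026,lever_pivot=.068,lever_knob=.068).items():
    for x in ctrl.spot_point(p,t)[:2]: print(t,np.round(x['uv'],1),round(x['confidence'],2),np.round(at_z(p,x['uv'],z,o),4))
E
python3 look.py w2.png
```

```text
pos [0.4199 0.2357 0.2799] xaxis [ 0.988 -0.157 -0.007] yaxis [-0.156 -0.988  0.009] z [-0.0088 -0.0077 -0.9999] yaw x -0.1572 delta [0.0114 0.0034 0.0798] t 4.6 open 0.0424 F [ 0.38 -0.65  0.54]
backlight [226.4 133.9] 0.67 [0.4603 0.2883 0.    ]
backlight [402.5 105. ] 0.57 [0.4614 0.0817 0.    ]
window [189.  136.7] 0.76 [0.4668 0.3256 0.026 ]
lever_pivot [254.2 111.9] 0.74 [0.4839 0.2472 0.068 ]
lever_knob [274.5 157.3] 0.88 [0.4372 0.235  0.068 ]
backlight [227.5 134.6] 0.78 [0.4592 0.2875 0.    ]
window [189.8 139.3] 0.94 [0.4638 0.3258 0.026 ]
lever_pivot [256.7 111.3] 0.92 [0.484  0.2451 0.068 ]
lever_knob [277.4 156.9] 0.87 [0.437  0.2324 0.068 ]
```

View pics/w2.png

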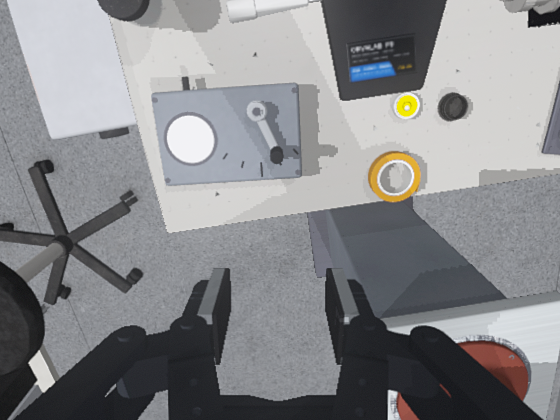

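The picture shows the housing corners near (152,96), (299,84), (302,178), (166,186), the window at (190,139), the pivot at (256,111) and the knob at (276,156), with the lever on the right-hand side of its scale. I'll fit the housing with depth.

```bash
cat > fit.py <<'E'
from h import *
def fit(p,o,verbose=1):
    M=campose(p,o); K=np.array(p['mtx'])
    v,u=np.mgrid[0:420,0:560]; uv=np.stack([u,v],-1).reshape(-1,1,2).astype(float)
    n=cv2.undistortPoints(uv,K,np.array([p['k1'],0,0,0,0.])).reshape(-1,2)
    z=p['range_z'].reshape(-1); ok=z>0
    C=np.c_[n*z[:,None],z]; W=(C@M[:3,:3].T+M[:3,3])
    near=ok&(np.abs(W[:,0]-.46)<.12)&(np.abs(W[:,1]-.29)<.13)
    tab=near&(np.abs(W[:,2])<.012); print('table z',np.median(W[tab,2]))
    zt=np.median(W[tab,2])
    top=near&(np.abs(W[:,2]-zt-.025)<.008)
    m=top.reshape(420,560).astype(np.uint8)
    m=cv2.morphologyEx(m,cv2.MORPH_OPEN,np.ones((3,3)))
    nn,l,s,c=cv2.connectedComponentsWithStats(m); k=1+np.argmax(s[1:,4]); m=(l==k).reshape(-1)
    P=W[m]; print('top z',np.median(P[:,2]))
    # re-project at z=.025
    d=np.c_[n,np.ones(len(n))]@M[:3,:3].T; Q=M[:3,3]+d*((.025-M[2,3])/d[:,2])[:,None]
    (cx,cy),(w,h),a=cv2.minAreaRect(Q[m][:,:2].astype(np.float32)*1000); print('rect',cx,cy,w,h,a)
    g=cv2.cvtColor(p['img'],cv2.COLOR_RGB2GRAY); hsv=cv2.cvtColor(p['img'],cv2.COLOR_RGB2HSV)
    br=((g>200)&(m.reshape(420,560))).astype(np.uint8); nn,l,s,c=cv2.connectedComponentsWithStats(br); k=1+np.argmax(s[1:,4])
    wm=(l==k).reshape(-1); print('window',Q[wm][:,:2].mean(0),s[k], 'diam',2*np.sqrt(1e6*0+np.cov(Q[wm][:,0])*4)) 
    return Q[wm][:,:2].mean(0),(cx,cy,w,h,a)
if __name__=='__main__':
    o=ctrl.get_obs();p=ctrl.get_image('wrist');fit(p,o)
    p=ctrl.get_image('top');fit(p,None)
E
python3 fit.py
python3 -c "
import cv2
a=cv2.imread('pics/w2.png')
cv2.imwrite('pics/w2c.png',cv2.resize(a[70:200,140:320],None,fx=4.4,fy=4.4,interpolation=2))"
```

```text
table z -0.000722228107513101
top z 0.02427996189738474
rect 464.7829284667969 282.99285888671875 158.43344116210938 112.41127014160156 84.364501953125
window [0.46411537 0.32562978] [ 167  116   47   47 1735] diam 0.05205295406998943
table z 0.0005796444037057258
top z 0.025335270174762448
rect 459.1937561035156 281.5514831542969 162.07089233398438 103.52173614501953 84.44269561767578
window [0.47247573 0.32124405] [127 218  15  13 119] diam 0.029450475232044637
```

View pics/w2c.png

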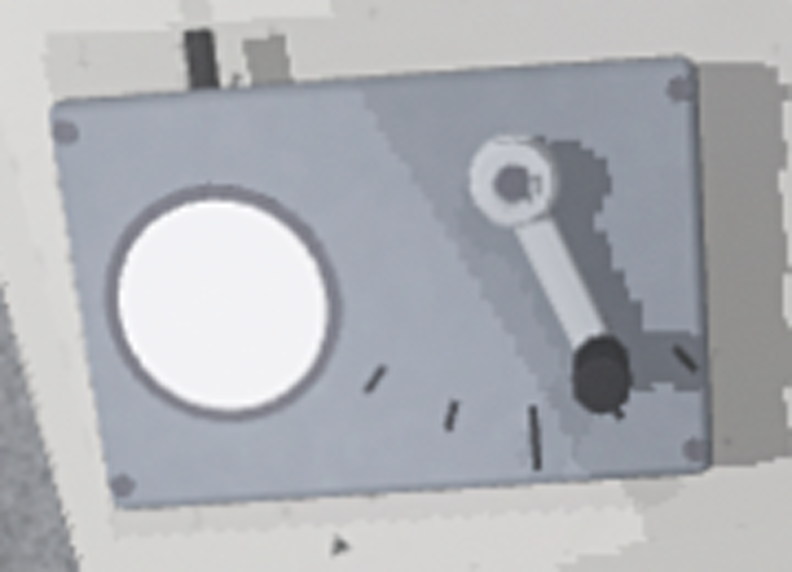

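```bash
cat > fit2.py <<'E'
from h import *
from scipy.optimize import least_squares
o=ctrl.get_obs();p=ctrl.get_image('wrist');save(p,'w3.png')
print(o['dq'].round(4), np.abs(p['img'].astype(int)-cv2.cvtColor(cv2.imread('pics/w2.png'),cv2.COLOR_BGR2RGB)).mean())
c=lambda x,y:np.array([140+(x+.5)/4.4-.5,70+(y+.5)/4.4-.5])
pts=[((52.5,80),c(52,102)),((52.5,-80),c(694,55)),((-52.5,-80),c(713,472)),((-52.5,80),c(112,511)),((0,42),c(223,304))]
h=np.array([a for a,b in pts])/1000; w=np.array([at_z(p,b,.025 if i<4 else .026,o)[:2] for i,(a,b) in enumerate(pts)])
def res(s): return ((h@np.array([[np.cos(s[2]),np.sin(s[2])],[-np.sin(s[2]),np.cos(s[2])]])+s[:2])-w).ravel()
s=least_squares(res,[.46,.285,-.1]).x; print('housing',s.round(4)); print((res(s)*1000).reshape(-1,2).round(1))
def H(x,y): return s[:2]+np.array([np.cos(s[2])*x-np.sin(s[2])*y,np.sin(s[2])*x+np.cos(s[2])*y])
print('window',H(0,.042),'pivot',H(.026,-.034),'target knob',H(-.022,-.034))
i=at_z(p,c(533,405),.026,o)[:2];e=at_z(p,c(538,468),.026,o)[:2]; d=i-e
print('mark in',i,'out',e,'yaw',np.arctan2(d[1],d[0]))
for zz,q in ((.068,(600,362)),): 
  k=at_z(p,c(*q),zz,o)[:2]; pv=H(.026,-.034); d=pv-k; print('knob',k,'r',np.hypot(*d),'lever',.70-(np.arctan2(d[1],d[0])-s[2]))
E
python3 fit2.py
```

```text
[-0.0011 -0.0008  0.0008 -0.0005  0.0003 -0.0013] 1.0273965419501134
housing [ 0.4602  0.2829 -0.0969]
[[ 1.4  2.3]
 [ 0.5 -1.7]
 [-1.2 -1.1]
 [-0.6  0.8]
 [-0.  -0.2]]
window [0.46430037 0.32472315] pivot [0.48282352 0.24656374] target knob [0.43504881 0.25120889]
mark in [0.42649029 0.25259017] out [0.40998937 0.25415691] yaw -0.09466522011850069
knob [0.44219083 0.23288985] r 0.04287178969554647 lever 0.2784545003834607
```

Housing fits at (0.460, 0.283), yaw −0.097, and the middle mark lies along it; the knob is at ≈ (0.437, 0.234), lever ≈ 0.32. The target for the knob is (0.435, 0.251). I'll straddle the target with the jaws along the housing's y and centre the knob by closing.

apply_moves:
  deltas:
    - [0,0,0,-0.06,1]
    - [0.0135,-0.017,0,0,1]
    - [0,0,0.03,0,1]
    - [0,0,0.03,0,1]
    - [0,0,0.03,0,1]
    - [0,0,0.03,0,1]
    - [0,0,0.03,0,1]
    - [0,0,0,0,1]

```text
t: 6.25
tool_pos: [0.4351, 0.2514, 0.127]
tool_rot: [3.131, -0.149, -0.008]
contact_force: [-0.3, 0.6, 0.1]
opening: 0.0859
```

```bash
python3 -c "
from h import *
to_tool([.435,.2512,.046])
p=ctrl.get_image('wrist');save(p,'w4.png')
"
```

```text
pos [0.4351 0.2514 0.127 ] xaxis [ 0.995 -0.095 -0.005] yaxis [-0.095 -0.995  0.007] z [-0.0057 -0.0065 -1.    ] yaw x -0.0951 delta [ 0.0003 -0.0004  0.081 ] t 6.25 open 0.0859 F [-0.34  0.58  0.13]
```

View pics/w4.png

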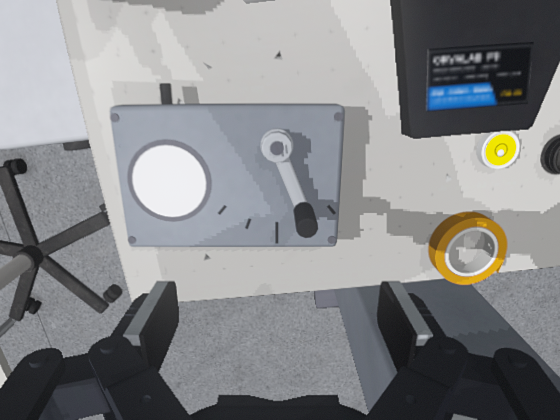

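The picture shows the knob at (306,218), inside the open jaws (inner faces ≈ 165 and 390), and the tool centred on the middle mark's column (277). Descending and closing.

apply_moves:
  deltas:
    - [0,0,0.025,0,1]
    - [0,0,0.025,0,1]
    - [0,0,0.025,0,1]
    - [0,0,0.004,0,1]
    - [0,0,0,0,0.6]
    - [0,0,0,0,0.2]
    - [0,0,0,0,-0.2]
    - [0,0,0,0,-0.4]
  grip_force: 20

```text
t: 7.3
tool_pos: [0.4456, 0.2546, 0.0628]
tool_rot: [-3.136, 0.148, -0.027]
contact_force: [-0.8, -0.7, -0.3]
opening: 0.0254
```

```bash
python3 -c "
from h import *
to_tool([.435,.2512,.046])
p=ctrl.get_image('wrist');save(p,'w5.png')
"
```

```text
pos [0.4456 0.2546 0.0628] xaxis [ 0.995 -0.094  0.017] yaxis [-0.094 -0.996 -0.002] z [ 1.740e-02  8.000e-04 -9.998e-01] yaw x -0.0946 delta [-0.0106  0.0045  0.0166] t 7.3 open 0.0254 F [-0.85 -0.68 -0.29]
```

View pics/w5.png

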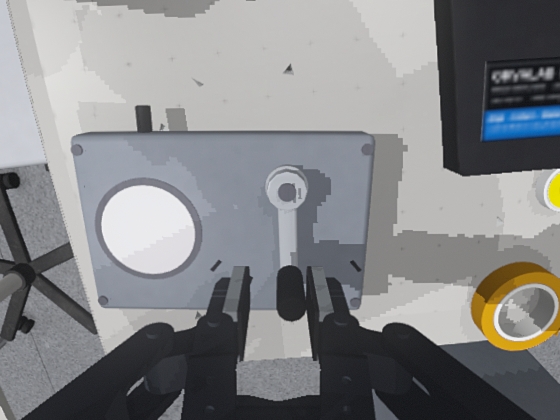

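The knob (290,292) has already been pushed near the mark, but the tool drifted about 10 mm in x and stands 17 mm high. I'll correct that before gripping.

apply_moves:
  deltas:
    - [-0.01,0.0045,0.008,0,-0.4]
    - [0,0,0.008,0,-0.4]
    - [0,0,0,0,-0.4]
    - [0,0,0,0,-0.4]
    - [0,0,0,0,-0.4]
    - [0,0,0,0,-0.4]
    - [0,0,0,0,-0.4]
    - [0,0,0,0,-0.4]

```text
t: 8.35
tool_pos: [0.4359, 0.252, 0.046]
tool_rot: [-3.133, 0.149, -0.031]
contact_force: [0.4, -0.1, 0.2]
opening: 0.0261
```

```bash
python3 -c "
from h import *
to_tool([.435,.2512,.046])
print(ctrl.get_obs()['dq'].round(3))
"
```

```text
pos [0.4359 0.252  0.046 ] xaxis [ 0.995 -0.095  0.02 ] yaxis [-0.095 -0.995 -0.006] z [ 0.0202  0.0037 -0.9998] yaw x -0.0949 delta [-0.0008  0.0009 -0.    ] t 8.35 open 0.0261 F [ 0.44 -0.1   0.16]
[ 0.     0.001 -0.     0.001  0.001  0.003]
```

apply_moves:
  deltas:
    - [0,0.001,0,0,-0.7]
    - [0,0,0,0,-1]
    - [0,0,0,0,-1]
    - [0,0,0,0,-1]
    - [0,0,0,0,-1]
    - [0,0,0,0,-1]
    - [0,0,0,0,-1]
    - [0,0,0,0,-1]

```text
t: 9.35
tool_pos: [0.4358, 0.251, 0.0462]
tool_rot: [-3.133, 0.149, -0.031]
contact_force: [-0.2, 1.3, -0.3]
opening: 0.013
```

```bash
python3 -c "
from h import *
to_tool([.435,.2512,.046])
p=ctrl.get_image('wrist');save(p,'w6.png')
"
```

```text
pos [0.4358 0.251  0.0462] xaxis [ 0.995 -0.095  0.02 ] yaxis [-0.095 -0.995 -0.006] z [ 0.0201  0.0038 -0.9998] yaw x -0.0949 delta [-0.0008 -0.0001  0.0001] t 9.35 open 0.013 F [-0.23  1.26 -0.27]
```

View pics/w6.png

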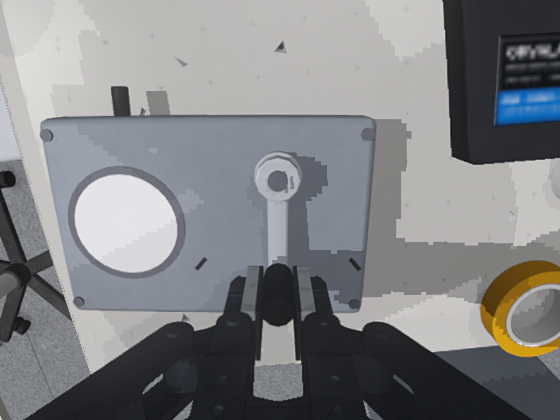

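The knob is gripped (opening 13–14 mm) at (278,292) and the bar runs straight up to the pivot (278,180). I'll release and rise to check.

apply_moves:
  deltas:
    - [0,0,0,0,-0.5]
    - [0,0,0,0,0]
    - [0,0,0,0,0.2]
    - [0,0,-0.02,0,0.2]
    - [0,0,-0.03,0,0.2]
    - [0,0,-0.04,0,0.2]
    - [0,0,-0.04,0,0.2]
    - [0,0,0,0,0.2]

```text
t: 10.4
tool_pos: [0.4324, 0.2501, 0.179]
tool_rot: [-3.134, 0.149, -0.028]
contact_force: [0.5, -0.5, 0.6]
opening: 0.0511
```

```bash
python3 look.py w7.png; python3 fit.py;  python3 -c "
import cv2
a=cv2.imread('pics/w7.png')
cv2.imwrite('pics/w7c.png',cv2.resize(a[70:300,90:370],None,fx=2.6,fy=2.6,interpolation=2))"
```

```text
pos [0.4324 0.2501 0.179 ] xaxis [ 0.995 -0.095  0.018] yaxis [-0.095 -0.995 -0.005] z [ 0.0182  0.0028 -0.9998] yaw x -0.095 delta [-0.0001  0.0202 -0.0211] t 10.4 open 0.0511 F [ 0.51 -0.52  0.56]
backlight [237.6 158. ] 0.68 [0.4633 0.2853 0.    ]
window [185.3 168. ] 0.73 [0.4633 0.3272 0.026 ]
window [517.7 147.1] 0.46 [0.4557 0.0443 0.026 ]
lever_pivot [275.8 137. ] 0.78 [0.4864 0.2474 0.068 ]
lever_knob [277.1 204.8] 0.86 [0.4364 0.2513 0.068 ]
backlight [237.5 157.2] 0.8 [0.4601 0.2824 0.    ]
window [180.6 159.5] 0.61 [0.4672 0.3259 0.026 ]
lever_pivot [271.  131.8] 0.76 [0.4867 0.2484 0.068 ]
lever_pivot [272.5 202.8] 0.72 [0.4359 0.2525 0.068 ]
lever_knob [276.  201.5] 0.95 [0.4367 0.2498 0.068 ]
table z -0.0007923388655936003
top z 0.024222847379058943
rect 462.1920471191406 283.08062744140625 157.73500061035156 106.52396392822266 84.37676239013672
window [0.46433147 0.32553723] [ 152  133   63   62 3009] diam 0.051981353809283495
table z 0.0006331335629765622
top z 0.025368859279612077
rect 458.20684814453125 272.3187255859375 143.4877166748047 103.51649475097656 84.5257797241211
window [0.47500364 0.30633032] [140 222   2   2   2] diam 0.0071853920327302565
```

View pics/w7c.png

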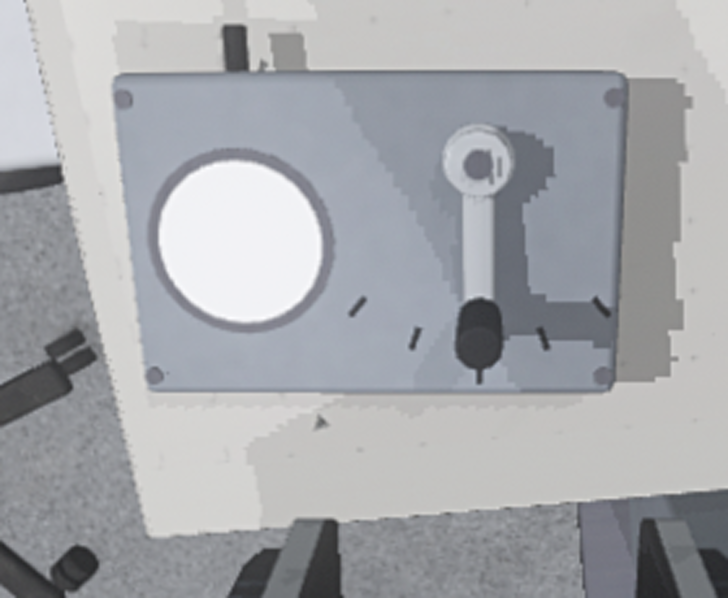

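The lever, the knob (479,340) and the middle mark (479,378) are in line. Now to the tray.

apply_moves:
  deltas:
    - [0.002,0.02,-0.02,0,0.5]
    - [0.002,0.05,-0.02,0,1]
    - [0.002,0.055,-0.015,0,1]
    - [0.002,0.055,0,0,1]
    - [0.002,0.055,0,0,1]
    - [0.002,0.055,0,0,1]
    - [0.002,0.05,0,0,1]
    - [0.002,0.025,0,0,1]

```text
t: 12.0
tool_pos: [0.4112, -0.1255, 0.2327]
tool_rot: [3.136, -0.14, 0.024]
contact_force: [0.7, -0.2, 0.1]
opening: 0.0854
```

apply_moves:
  deltas:
    - [0,0,0,0.07,1]
    - [0,0,0,0.07,1]
    - [0,0,0,0,1]
    - [0,0,0,0,1]
    - [0,0,0,0,1]
    - [0,0,0,0,1]
    - [0,0,0,0,1]
    - [0,0,0,0,1]

```text
t: 13.0
tool_pos: [0.4109, -0.1276, 0.2327]
tool_rot: [3.118, -0.368, 0.024]
contact_force: [-0.7, -0.0, 0.2]
opening: 0.0853
```

```bash
cat > lt.py <<'E'
from h import *
import sys
to_tool([.43,-.125,.2])
for i in range(2):
  o=ctrl.get_obs();p=ctrl.get_image('wrist');save(p,sys.argv[1])
  for t,z in dict(rib=.053,pocket=.02,ball_center=.02,tray=0).items():
    for x in ctrl.spot_point(p,t)[:1]: print(t,np.round(x['uv'],1),round(x['confidence'],2),np.round(at_z(p,x['uv'],z,o),4))
E
python3 lt.py w8.png
```

```text
pos [ 0.4109 -0.1276  0.2327] xaxis [ 0.972 -0.233  0.016] yaxis [-0.233 -0.973  0.   ] z [ 0.0152 -0.0037 -0.9999] yaw x -0.2348 delta [ 0.0175 -0.007   0.033 ] t 13.0 open 0.0853 F [-0.67 -0.03  0.19]
rib [271.5 155.6] 0.74 [ 0.4405 -0.1282  0.053 ]
pocket [266.6 109.8] 0.63 [ 0.4797 -0.1323  0.02  ]
ball_center [267.1 102.8] 0.53 [ 0.4859 -0.1343  0.02  ]
tray [269.6 149.4] 0.91 [ 0.4389 -0.1248  0.    ]
rib [270.5 157.8] 0.58 [ 0.4388 -0.1268  0.053 ]
pocket [267.9 111.6] 0.77 [ 0.4777 -0.1331  0.02  ]
ball_center [266.5 105.1] 0.74 [ 0.484  -0.1333  0.02  ]
tray [271.3 149. ] 0.94 [ 0.4389 -0.1266  0.    ]
```

View pics/w8.png

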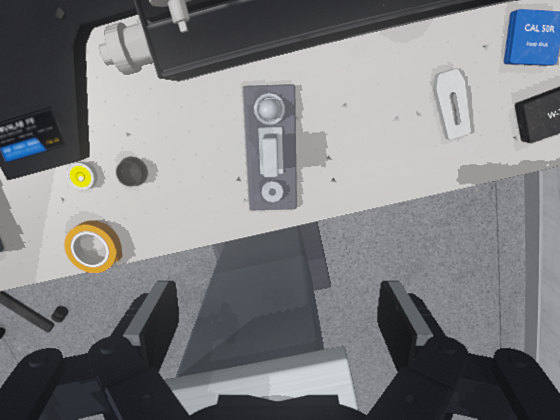

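```bash
python3 -c "
import cv2
a=cv2.imread('pics/w8.png')
cv2.imwrite('pics/w8c.png',cv2.resize(a[76:220,225:325],None,fx=4,fy=4,interpolation=2))"
```

```text
(no output)
```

View pics/w8c.png

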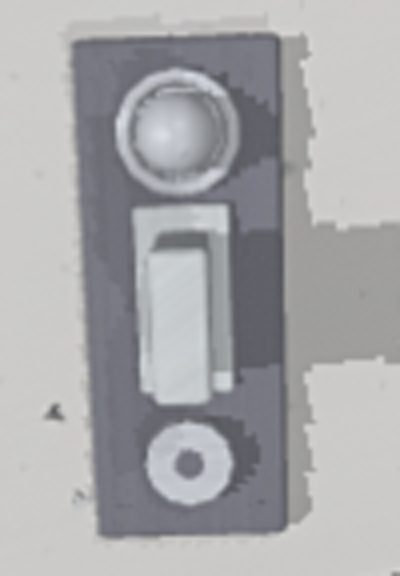

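```bash
cat > fit3.py <<'E'
from h import *
from scipy.optimize import least_squares
o=ctrl.get_obs();p=ctrl.get_image('wrist')
c=lambda x,y:np.array([225+(x+.5)/4-.5,76+(y+.5)/4-.5])
pts=[((65,26),c(75,41),.008),((65,-26),c(280,36),.008),((-65,-26),c(285,528),.008),((-65,26),c(100,534),.008),
((18,7),c(151,250),.053),((18,-7),c(206,250),.053),((-18,-7),c(211,403),.053),((-18,7),c(157,402),.053),((42,0),c(178,133),.013),((-42,0),c(190,463),.016)]
h=np.array([a[0] for a in pts])/1000; w=np.array([at_z(p,a[1],a[2],o)[:2] for a in pts])
def res(s): return ((h@np.array([[np.cos(s[2]),np.sin(s[2])],[-np.sin(s[2]),np.cos(s[2])]])+s[:2])-w).ravel()
s=least_squares(res,[.44,-.128,-.2]).x; print('tray',s.round(4)); print((res(s)*1000).reshape(-1,2).round(1))
to_tool([s[0],s[1],.12])
E
python3 fit3.py
```

```text
tray [ 0.4392 -0.1264 -0.2091]
[[ 1.3  0.7]
 [ 1.2 -0.9]
 [-2.  -0.5]
 [-1.2  1.1]
 [ 0.5  0.7]
 [ 0.5 -1. ]
 [-0.4 -0.6]
 [-0.6  0.9]
 [ 0.6 -0.5]
 [ 0.1  0.1]]
pos [ 0.4108 -0.1276  0.2327] xaxis [ 0.972 -0.233  0.016] yaxis [-0.233 -0.972  0.   ] z [ 0.0152 -0.0037 -0.9999] yaw x -0.2351 delta [ 0.0255 -0.0078  0.1131] t 13.55 open 0.0854 F [ 0.13  0.85 -0.  ]
```

The tray fits at (0.4392, −0.1264), yaw −0.209, with residuals of about 1 mm; the ball lies in the cup (175,133 in the crop). Aligning above the rib.

apply_moves:
  deltas:
    - [0,0,0,-0.026,1]
    - [0.014,-0.0035,0,0,1]
    - [0.0135,-0.0035,0.01,0,1]
    - [0,0,0.02,0,1]
    - [0,0,0.02,0,1]
    - [0,0,0.02,0,1]
    - [0,0,0.02,0,1]
    - [0,0,0,0,1]

```text
t: 14.55
tool_pos: [0.4422, -0.1271, 0.1415]
tool_rot: [3.123, -0.315, 0.027]
contact_force: [0.5, -0.3, 1.5]
opening: 0.0856
```

```bash
python3 -c "
from h import *
to_tool([.4392,-.1264,.028])
p=ctrl.get_image('wrist');save(p,'w9.png')
"
```

```text
pos [ 0.4422 -0.1271  0.1415] xaxis [ 0.98  -0.2    0.017] yaxis [-0.2   -0.98   0.001] z [ 0.0169 -0.0046 -0.9998] yaw x -0.2014 delta [-0.0051 -0.0002  0.1134] t 14.55 open 0.0856 F [ 0.46 -0.3   1.47]
```

View pics/w9.png

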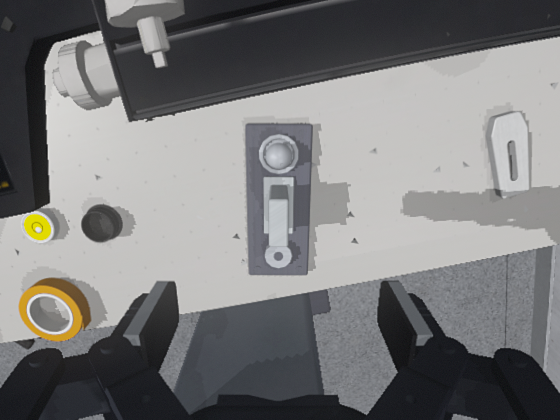

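The picture shows the rib at (279,215), centred between the jaws (165–390), aligned in yaw. Descending.

apply_moves:
  deltas:
    - [-0.002,0,0.012,0.008,1]
    - [-0.001,0,0.017,0,1]
    - [-0.001,0,0.017,0,1]
    - [-0.001,0,0.017,0,1]
    - [0,0,0.012,0,1]
    - [0,0,0.006,0,1]
    - [0,0,0,0,1]
    - [0,0,0,0,1]

```text
t: 15.6
tool_pos: [0.4405, -0.1274, 0.0581]
tool_rot: [3.12, -0.328, 0.035]
contact_force: [0.2, -0.3, 0.3]
opening: 0.0856
```

```bash
python3 -c "
from h import *
to_tool([.4392,-.1264,.028])
p=ctrl.get_image('wrist');save(p,'w10.png')
"
```

```text
pos [ 0.4405 -0.1274  0.0581] xaxis [ 0.978 -0.208  0.023] yaxis [-0.208 -0.978  0.002] z [ 0.0216 -0.0068 -0.9997] yaw x -0.2095 delta [-0.0022 -0.0008  0.0301] t 15.6 open 0.0856 F [ 0.23 -0.33  0.35]
```

View pics/w10.png

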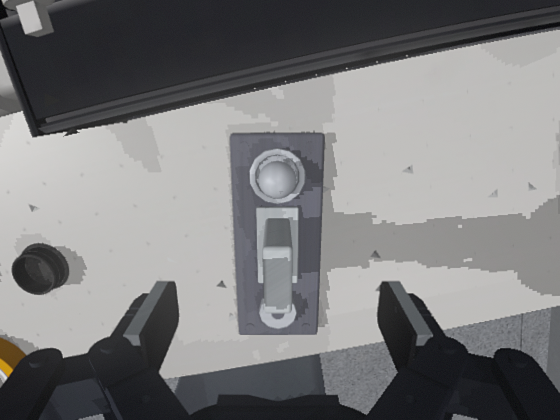

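The rib (277,265) is centred between the jaws and the ball (277,180) is in its cup. Going down to z ≈ 28 mm and starting to close.

apply_moves:
  deltas:
    - [-0.002,-0.001,0.008,0,1]
    - [0,0,0.01,0,1]
    - [0,0,0.008,0,1]
    - [0,0,0.004,0,1]
    - [0,0,0,0,0.6]
    - [0,0,0,0,0.2]
    - [0,0,0,0,-0.2]
    - [0,0,0,0,-0.35]

```text
t: 16.65
tool_pos: [0.4402, -0.1265, 0.0271]
tool_rot: [3.119, -0.328, 0.038]
contact_force: [-0.5, -0.6, -0.0]
opening: 0.0276
```

```bash
python3 -c "
from h import *
to_tool([.4392,-.1264,.028])
p=ctrl.get_image('wrist');save(p,'w11.png')
"
```

```text
pos [ 0.4402 -0.1265  0.0271] xaxis [ 0.978 -0.208  0.025] yaxis [-0.208 -0.978  0.003] z [ 0.0237 -0.0078 -0.9997] yaw x -0.2094 delta [-0.001   0.0001 -0.001 ] t 16.65 open 0.0276 F [-0.53 -0.6  -0.04]
```

View pics/w11.png

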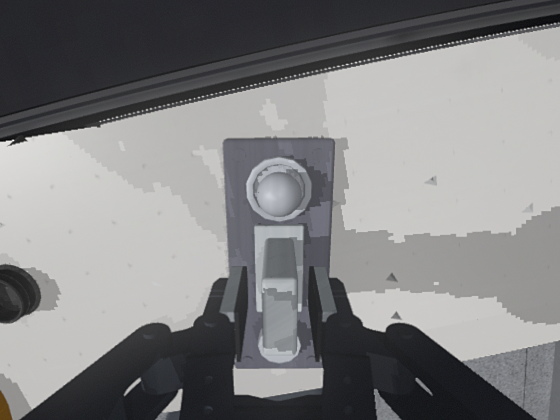

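The rib (280,310) sits between the pads (238–317). Closing.

apply_moves:
  deltas:
    - [0,0,0,0,-0.5]
    - [0,0,0,0,-0.6]
    - [0,0,0,0,-0.7]
    - [0,0,0,0,-0.8]
    - [0,0,0,0,-1]
    - [0,0,0,0,-1]
    - [0,0,0,0,-1]
    - [0,0,0,0,-1]
  grip_force: 60

```text
t: 17.7
tool_pos: [0.4404, -0.1267, 0.0274]
tool_rot: [3.118, -0.328, 0.039]
contact_force: [0.1, -0.8, 0.2]
opening: 0.0129
```

```bash
python3 -c "
from h import *
to_tool([.4392,-.1264,.028])
p=ctrl.get_image('wrist');save(p,'w12.png')
"
```

```text
pos [ 0.4404 -0.1267  0.0274] xaxis [ 0.978 -0.208  0.025] yaxis [-0.208 -0.978  0.003] z [ 0.0243 -0.0083 -0.9997] yaw x -0.2093 delta [-0.0012 -0.     -0.0006] t 17.7 open 0.0129 F [ 0.12 -0.79  0.17]
```

View pics/w12.png

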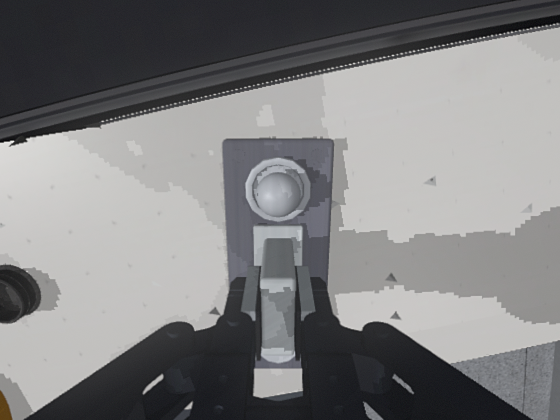

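The rib is gripped (opening 12.9 mm, as with the 14 mm knob) and the ball (277,193) is in its cup. Lifting gently.

apply_moves:
  deltas:
    - [0,0,-0.002,0,-1]
    - [0,0,-0.005,0,-1]
    - [0,0,-0.009,0,-1]
    - [0,0,-0.012,0,-1]
    - [0,0,-0.012,0,-1]
    - [0,0,-0.009,0,-1]
    - [0,0,-0.005,0,-1]
    - [0,0,-0.002,0,-1]

```text
t: 18.75
tool_pos: [0.4384, -0.1258, 0.087]
tool_rot: [3.119, -0.328, 0.038]
contact_force: [-0.0, 0.4, -2.0]
opening: 0.0131
```

```bash
cat >> h.py <<'E'
RG=R.from_rotvec([0,0,0])
def tilt():
    o=ctrl.get_obs(); zg=np.array([.0243,-.0083,-.9997]); 
    print('tool z',(R.from_rotvec(o['tool_rot']).as_matrix()[:,2]).round(4),'dq',o['dq'].round(3),'wt',o['wrist_torque'].round(3))
E
python3 -c "
from h import *
to_tool([.4233,.334,.15]); tilt()
p=ctrl.get_image('wrist');save(p,'w13.png')
"
```

```text
pos [ 0.4384 -0.1258  0.087 ] xaxis [ 0.978 -0.208  0.025] yaxis [-0.208 -0.978  0.003] z [ 0.0237 -0.0077 -0.9997] yaw x -0.2094 delta [-0.1088 -0.4464 -0.0669] t 18.75 open 0.0131 F [-0.01  0.42 -1.98]
tool z [ 0.0237 -0.0077 -0.9997] dq [-0.001 -0.029 -0.008  0.     0.04   0.001] wt [0.033 0.061 0.04 ]
```

View pics/w13.png

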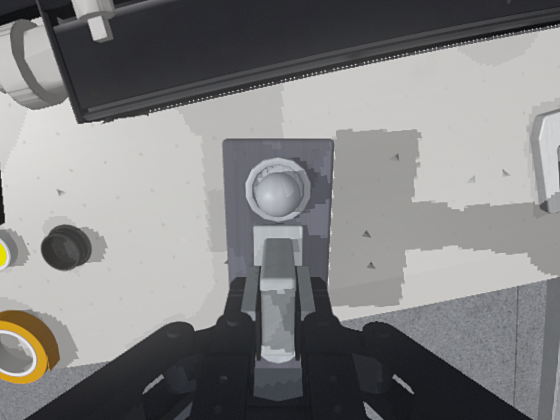

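The tray is lifted and rigid in the grip; the ball (277,193) hasn't moved in its cup. Carrying with ramped speed.

apply_moves:
  deltas:
    - [-0.001,-0.003,-0.004,0,-1]
    - [-0.002,-0.008,-0.008,0,-1]
    - [-0.003,-0.012,-0.012,0,-1]
    - [-0.004,-0.016,-0.014,0,-1]
    - [-0.005,-0.02,-0.012,0,-1]
    - [-0.005,-0.022,-0.008,0,-1]
    - [-0.005,-0.022,-0.004,0,-1]
    - [-0.005,-0.022,-0.001,0,-1]

```text
t: 19.8
tool_pos: [0.4333, 0.0118, 0.1563]
tool_rot: [3.121, -0.328, 0.044]
contact_force: [0.4, 0.6, -1.8]
opening: 0.0134
```

```bash
python3 -c "
from h import *
to_tool([.4233,.334,.15]); tilt()
"
```

```text
pos [0.4333 0.0118 0.1563] xaxis [ 0.978 -0.208  0.028] yaxis [-0.208 -0.978  0.   ] z [ 0.0275 -0.0061 -0.9996] yaw x -0.2095 delta [-0.0769 -0.3131  0.0041] t 19.8 open 0.0134 F [ 0.39  0.58 -1.78]
tool z [ 0.0275 -0.0061 -0.9996] dq [ 0.454 -0.033 -0.006 -0.008  0.028  0.427] wt [-0.019 -0.012 -0.039]
```

apply_moves:
  deltas:
    - [-0.0055,-0.022,0,0,-1]
    - [-0.0055,-0.022,0,0,-1]
    - [-0.0055,-0.022,0,0,-1]
    - [-0.0055,-0.022,0,0,-1]
    - [-0.0055,-0.022,0,0,-1]
    - [-0.0055,-0.022,0,0,-1]
    - [-0.0055,-0.022,0,0,-1]
    - [-0.0055,-0.022,0,0,-1]

```text
t: 20.8
tool_pos: [0.4233, 0.2075, 0.1646]
tool_rot: [-3.124, 0.317, -0.059]
contact_force: [-0.5, -0.1, -2.2]
opening: 0.0129
```

```bash
python3 -c "
from h import *
to_tool([.4233,.334,.15]); tilt()
"
```

```text
pos [0.4233 0.2075 0.1646] xaxis [ 0.979 -0.201  0.038] yaxis [-0.201 -0.98  -0.005] z [ 0.0378 -0.0027 -0.9993] yaw x -0.2023 delta [-0.026  -0.1239  0.0142] t 20.8 open 0.0129 F [-0.47 -0.08 -2.25]
tool z [ 0.0378 -0.0027 -0.9993] dq [ 0.42   0.19  -0.161 -0.013 -0.032  0.397] wt [-0.004  0.025 -0.035]
```

apply_moves:
  deltas:
    - [-0.0045,-0.021,0.002,0,-1]
    - [-0.004,-0.018,0.002,0,-1]
    - [-0.003,-0.015,0.002,0,-1]
    - [-0.003,-0.012,0.002,0,-1]
    - [-0.002,-0.009,0.001,0,-1]
    - [-0.001,-0.006,0,0,-1]
    - [-0.001,-0.003,0,0,-1]
    - [0,0,0,0,-1]

```text
t: 21.8
tool_pos: [0.4197, 0.3014, 0.1591]
tool_rot: [-3.123, 0.309, -0.064]
contact_force: [0.6, 1.0, -1.9]
opening: 0.0131
```

```bash
cat > lb.py <<'E'
from h import *
import sys
to_tool([.4233,.334,.1434]); tilt()
o=ctrl.get_obs();p=ctrl.get_image('wrist');save(p,sys.argv[1])
for t,z in dict(ball_center=.136,rib=.169,window=.026,lever_knob=.068,lever_pivot=.068).items():
    for x in ctrl.spot_point(p,t)[:1]: print(t,np.round(x['uv'],1),round(x['confidence'],2),np.round(at_z(p,x['uv'],z,o),4))
E
python3 lb.py w14.png
```

```text
pos [0.4197 0.3014 0.1591] xaxis [ 0.98  -0.196  0.04 ] yaxis [-0.196 -0.981 -0.007] z [ 0.0409 -0.001  -0.9992] yaw x -0.1976 delta [-0.0035 -0.0325  0.0158] t 21.8 open 0.0131 F [ 0.6   1.   -1.91]
tool z [ 0.0409 -0.001  -0.9992] dq [-0.005 -0.001 -0.    -0.004  0.003  0.002] wt [0.011 0.05  0.072]
ball_center [280.9 195. ] 0.69 [0.4552 0.2935 0.136 ]
rib [276.3 319.1] 0.61 [0.4087 0.3048 0.169 ]
lever_knob [344.6 186.6] 0.96 [0.4355 0.2531 0.068 ]
lever_pivot [334.5 115.1] 0.8 [0.4835 0.2526 0.068 ]
```

View pics/w14.png

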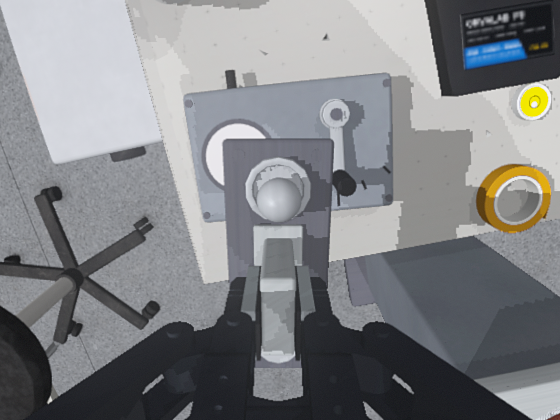

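The picture shows the ball in its cup at (277,199), the tray just right of the window, and the lever still on its mark. I'll make the last slow shift over the window and down.

apply_moves:
  deltas:
    - [0,-0.003,0.001,0,-1]
    - [-0.001,-0.005,0.001,0,-1]
    - [-0.001,-0.006,0.002,0,-1]
    - [-0.001,-0.006,0.002,0,-1]
    - [-0.001,-0.005,0.002,0,-1]
    - [0,-0.004,0.002,0,-1]
    - [0,-0.002,0.001,0,-1]
    - [0,0,0,0,-1]

```text
t: 23.1
tool_pos: [0.4225, 0.3348, 0.1472]
tool_rot: [-3.123, 0.309, -0.064]
contact_force: [-0.0, -0.3, -2.4]
opening: 0.0129
```

```bash
cat > bw.py <<'E'
from h import *
import sys
to_tool([.4233,.334,.1434]); tilt()
o=ctrl.get_obs();p=ctrl.get_image('wrist');save(p,sys.argv[1])
M=T(o); h=o['tool_pos'][2]-.0274
# pocket from grasp geometry (tray 0.4392,-0.1264,yaw -0.2091 ; tool at grasp)
Rg=R.from_rotvec([3.118,-.328,.039]).as_matrix(); pg=np.array([.4404,-.1267,.0274])
Rt=R.from_euler('z',-.2091).as_matrix(); t0=np.array([.4392,-.1264,0])
f=lambda x:M[:3,:3]@(Rg.T@(t0+Rt@np.array(x)-pg))+M[:3,3]
pk=f([.042,0,.02]); print('underside',f([0,0,0]).round(4),'pocket',pk.round(4),'tray z axis',((f([0,0,1])-f([0,0,0]))).round(4))
g=p['img']
for t in ['ball_center','pocket']:
  for x in ctrl.spot_point(p,t)[:1]: print(t,np.round(x['uv'],1),round(x['confidence'],2),np.round(at_z(p,x['uv'],pk[2],o),4))
print('proj pocket',proj(p,pk,o).round(1),'window',proj(p,[.4644,.3253,.026],o).round(1))
E
python3 bw.py w15.png
```

```text
pos [0.4225 0.3348 0.1472] xaxis [ 0.98  -0.196  0.04 ] yaxis [-0.196 -0.981 -0.007] z [ 0.0406 -0.001  -0.9992] yaw x -0.1977 delta [0.0008 0.0006 0.0038] t 23.1 open 0.0129 F [-0.02 -0.33 -2.39]
tool z [ 0.0406 -0.001  -0.9992] dq [ 0.003  0.001 -0.001 -0.002  0.001  0.002] wt [ 0.024  0.047 -0.009]
underside [0.4217 0.3353 0.1198] pocket [0.4626 0.3269 0.1404] tray z axis [-0.0164 -0.0074  0.9998]
ball_center [278.1 196. ] 0.69 [0.4618 0.3274 0.1404]
pocket [276.4 194.7] 0.62 [0.4625 0.328  0.1404]
proj pocket [278.7 194.2] window [281.1 153.7]
```

View pics/w15.png

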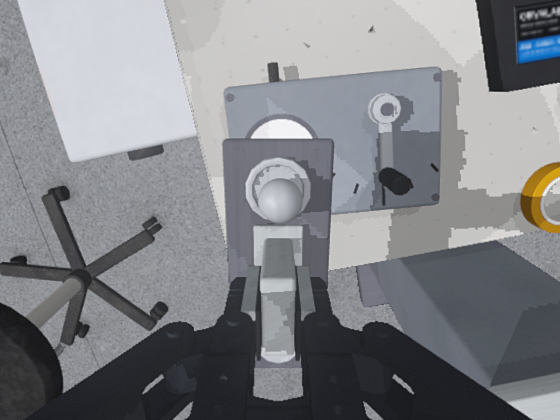

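No tilt drift at slow speed: the tray is about 1° from level and the ball (280,199) rests at the robot side of its cup. I'll measure the ball itself precisely.

```bash
cat > ball.py <<'E'
from h import *
import sys
a=cv2.imread('pics/'+sys.argv[1]); c=cv2.resize(a[150:240,230:330],None,fx=6,fy=6,interpolation=2); cv2.imwrite('pics/c_'+sys.argv[1],c)
g=cv2.medianBlur(cv2.cvtColor(c,cv2.COLOR_BGR2GRAY),7)
for r in (cv2.HoughCircles(g,cv2.HOUGH_GRADIENT,1,10,param1=80,param2=25,minRadius=100,maxRadius=170) if 1 else [])[0][:6]: print((r/6+[230,150,0]).round(1))
E
python3 ball.py w15.png
```

```text
Traceback (most recent call last):
  File "ball.py", line 5, in <module>
    for r in (cv2.HoughCircles(g,cv2.HOUGH_GRADIENT,1,10,param1=80,param2=25,minRadius=100,maxRadius=170) if 1 else [])[0][:6]: print((r/6+[230,150,0]).round(1))
             ~~~~~~~~~~~~~~~~~~~~~~~~~~~~~~~~~~~~~~~~~~~~~~~~~~~~~~~~~~~~~~~~~~~~~~~~~~~~~~~~~~~~~~~~~~~~~~~~~~~~~~~~~~^^^
TypeError: 'NoneType' object is not subscriptable
```

View pics/c_w15.png

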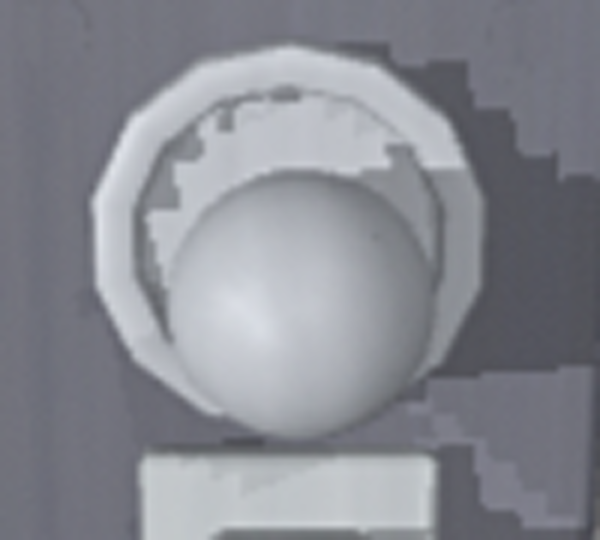

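```bash
python3 - <<'E'
from h import *
o=ctrl.get_obs();p=ctrl.get_image('wrist')
b=at_z(p,(280.3,200.8),.140,o);print(b, 'cup', at_z(p,(278.3,188),.133,o))
M=T(o);d=np.array([.4644,.3253])-b[:2]
print(M[:3,:3].T@np.array([d[0],d[1],-.0035]))
p=ctrl.get_image('top');save(p,'top2.png')
p=ctrl.get_image('side');save(p,'side2.png')
a=cv2.imread('pics/side2.png');cv2.imwrite('pics/side2c.png',cv2.resize(a[150:270,100:300],None,fx=4,fy=4,interpolation=2))
E
```

```text
[0.459427   0.32671398 0.14      ] cup [0.4637068  0.32680841 0.133     ]
[0.00500836 0.00043532 0.00370228]
```

View pics/side2c.png

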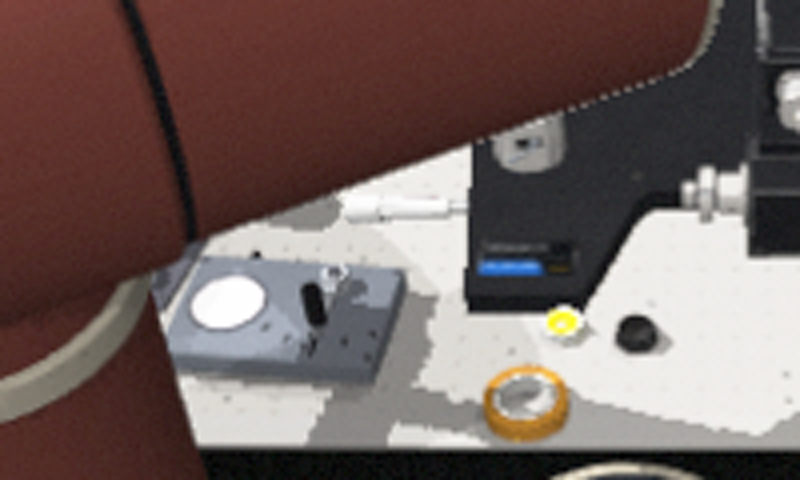

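apply_moves:
  deltas:
    - [0.001,0,0.001,0,-1]
    - [0.001,0.0003,0.001,0,-1]
    - [0.001,0,0.001,0,-1]
    - [0.001,0,0.0007,0,-1]
    - [0.001,0,0,0,-1]
    - [0,0,0,0,-1]
    - [0,0,0,0,-1]
    - [0,0,0,0,-1]

```text
t: 24.4
tool_pos: [0.428, 0.3331, 0.1438]
tool_rot: [-3.122, 0.31, -0.065]
contact_force: [-1.0, -0.4, -2.5]
opening: 0.0129
```

```bash
python3 bw.py w16.png; python3 ball.py w16.png
```

```text
pos [0.428  0.3331 0.1438] xaxis [ 0.98  -0.197  0.041] yaxis [-0.197 -0.98  -0.008] z [ 4.130e-02 -6.000e-04 -9.991e-01] yaw x -0.1983 delta [-0.0048  0.0001  0.0002] t 24.4 open 0.0129 F [-0.98 -0.43 -2.52]
tool z [ 4.130e-02 -6.000e-04 -9.991e-01] dq [-0.001 -0.002  0.003 -0.001  0.001 -0.001] wt [-0.03  0.02 -0.  ]
underside [0.4273 0.3336 0.1164] pocket [0.4681 0.3252 0.1371] tray z axis [-0.0171 -0.0078  0.9998]
ball_center [277.4 197.4] 0.79 [0.4668 0.3261 0.1371]
pocket [277.9 194.8] 0.69 [0.468  0.3256 0.1371]
proj pocket [278.7 194.2] window [280.5 162.2]Traceback (most recent call last):
  File "ball.py", line 5, in <module>
    for r in (cv2.HoughCircles(g,cv2.HOUGH_GRADIENT,1,10,param1=80,param2=25,minRadius=100,maxRadius=170) if 1 else [])[0][:6]: print((r/6+[230,150,0]).round(1))
             ~~~~~~~~~~~~~~~~~~~~~~~~~~~~~~~~~~~~~~~~~~~~~~~~~~~~~~~~~~~~~~~~~~~~~~~~~~~~~~~~~~~~~~~~~~~~~~~~~~~~~~~~~~^^^
TypeError: 'NoneType' object is not subscriptable
```

```bash
ls pics/c_w16.png
```

```text
pics/c_w16.png
```

View pics/w16.png

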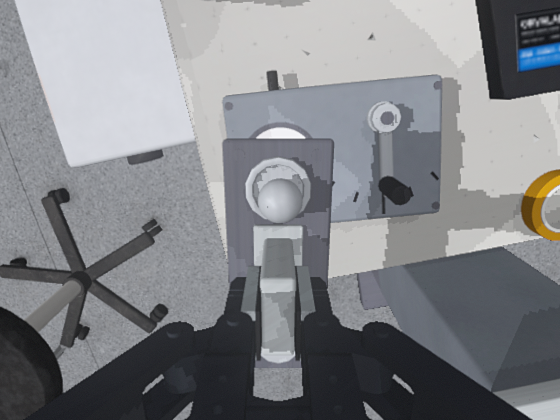

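View pics/c_w16.png

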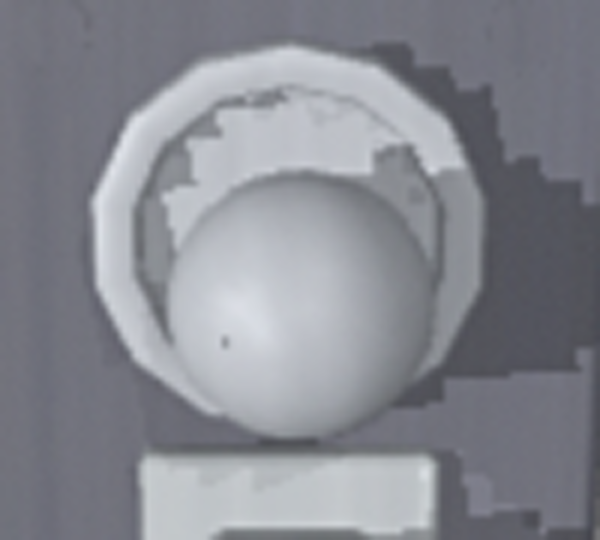

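The ball (280,201) projects to about (0.465, 0.325), against the window centre at (0.464, 0.325). The underside is 90 mm above the window, the arm is still, and the lever stands on its mark (384,203). Handing in.

```bash
python3 -c "
from h import *
tilt(); print(ctrl.finish_job())"
```

```text
tool z [ 4.130e-02 -6.000e-04 -9.991e-01] dq [-0.001 -0.001 -0.001  0.     0.002 -0.001] wt [-0.011  0.021 -0.026]
the job is handed in; nothing more can be done
None
```

The job is handed in at about 24.5 s: the brightness lever is on its middle mark, and the arm is still holding the ball tray over the round window.

- **Lever:** I straddled the knob and centred it by closing the fingers at the middle mark. The picture after release showed pivot, knob and mark in line. It was still there in the last picture.
- **Tray position:** I lifted the tray by its rib and carried it with ramped speed. The ball measures at about (0.465, 0.325) m, against the window centre at (0.464, 0.325) m. The underside is about 90 mm above the window, and the arm was still.
- **Tilt:** the tray is about 1° off level, because the tool drifted slightly during the faster part of the carry. The ball therefore rests about 4 mm from its cup's centre, on the side towards the robot. I centred the ball itself over the window rather than the cup.
- **Disagreeing check:** the network placed the ball about 2 mm further forward than my own reading of its outline. The automatic circle fit found nothing, so I used the outline read by eye.
- **Other things:** I did not touch anything else on the table, and the side view taken just before the final small move showed nothing out of place. That view covered only part of the table.

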